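# Slide the drip tray back into the coffee machine

### The arm

A 6-joint arm with a two-finger parallel gripper is mounted at the origin on the work surface. World frame = base frame: x ahead of the robot, y to its left, z up, the work surface at z = 0. Lengths are in m, angles in rad, forces in N, time in s.
With the tool pointing down it reaches from about 0.325 to 0.775 m from the base axis. Payload 9.3 kg.
Tool frame: the origin (TCP) lies midway between the tips of the shut fingers; the grasp point (between the pads) lies 19 mm behind it; z points along the fingers, y is the line along which they close (so a half turn about z gives the same grasp; the last joint's range is limited). The gripper opens to 85 mm and grips with 20 to 120 N. Pads are 22 mm wide; open, the fingers measure 114 mm over their backs; the gripper's body (76 mm by 85 mm) begins 54 mm behind the grasp point. The pads swing forward as they close: fully open they stand 13 mm farther back than shut.
Start: joints at [-1.367, 0.259, 0.021, 1.334, 0, 1.418], TCP at [0.192, -0.515, 0.231] pointing down, gripper open.
Joint ranges: [-3.04, 3.04], [-0.91, 1.82], [-1.04, 1.36], [-1.92, 1.95], [-1.52, 1.45], [-3.14, 3.14]. Speed limits (rad/s): [2.22, 2.22, 2.79, 3.14, 3.14, 3.14].

### API

Orientations are given as a rotation vector (axis times angle).
In Python, from bench import bot, eyes gives the robot as it stands. The module is installed in compiled form; this text tells all that it offers.
- The arm moves only by the tool apply_moves, never from a script. Its argument "commands" is a list of rows, each a list of 4 numbers: the shift along the world's x, y, z as a fraction of full scale, then the turn about the world's z as a fraction of full scale. In form: [[x, y, z, twist], ...]. A call has 1 to 12 rows; each row shifts and turns the commanded pose from where the row before left it; what a row does not reach is not made up. Full scale, the value 1, is 4 cm for a shift and 8 degrees for a turn. A row lasts 1/8 s, in which the tool goes at most 62.5 mm and 10.7 degrees, less where a joint would pass 70% of its speed; a pose out of reach is approached as far as the arm can. A call with a number of a shift or a turn outside -1 to 1 is refused whole. A call with a gripper value outside its range is refused whole. "gripper" is the gripper command: -1 is fully open, 1 is shut, values between are in proportion, set as the call begins (left out, the last holds). The fingers move at their own pace and stop on an object; the grip force is fixed at half the most. Time passes only in rows, so rows that do not move let the fingers close. It gives the time, the measured TCP pose, the force, the opening and the grip force at its end, in the units of the state.
- bot.observe(): the state, without advancing time (a new reading comes with each control period).
- eyes.get_image(name): name is "scene" or "top" or "wrist"; returns a dict with "image" (480x640x3 uint8, red, green, blue), "fx", "fy", "cx", "cy" (pixels), "rvec" (rotation vector, rad) and "tvec" (3), from world to camera coordinates, as OpenCV has them. Camera axes: x right, y down, z forward; pixel columns grow to the right and rows downward; lengths in m; the calibration is good to about 2 mm. A picture is of the moment at which its call begins. There is no depth.
- bot.close_job(): hands the job in; it is judged then, once.
Trained networks look in a picture, given as the dict that the camera call returned (one of the last four; its "shot" number tells which), for a name from the list of things; names that differ only in an ending like _2 or _b are one class to them, and where a whole thing is asked for, a point or a joint stands for the part that bears it (a point fixed in the world has none). Each returns a list of dicts, best first, with "p" (0 to 1); they miss things now and then, are a little off and sometimes report something else, mostly with a low value. They report only what shows in the picture. A call takes as long as a camera call. They do not tell look-alikes from the thing itself.
- eyes.look_for(picture, target): "bbox" ([centre column, centre row, width, height] in pixels, round what is visible of it).
- eyes.cut_out(picture, target): "mask" (480x640 bool, what is visible of it) and "bbox" ([centre column, centre row, width, height] in pixels, round what is visible of it).
- eyes.place_of(picture, target): "centre" ([column, row] in pixels: a listed point, or the origin of a listed thing).
The state is a dict: "t": time; "q": joint angles; "qvel": joint speeds; "joint_efforts": joint torques, N m; "eef_pos": TCP position; "tool_rot": TCP orientation; "contact_force": force on the tool from outside, world axes, zero at the start; "ft_torque": the same for the moment, N m; "grip_width": opening from 0.0 (shut) to 1.0 (fully open); "grip_force": force on a finger pad.
Only numpy, scipy, OpenCV 4.12 (cv2) and the standard library are available. Lean on these libraries where they do the work, as an engineer would, in place of code of your own. Each camera call takes 0.05 s, during which the arm holds its last target. There are 200 camera calls.

### The job

The emptied drip tray stands on the worktop in front of the coffee machine. Push it with the fingertips, without picking it up, along the worktop and in between the machine's two feet until it is fully home against the back, without ramming the machine. Leave the jug, mug and sugar jar where they stand, and take the hand away at the end.

Things in the scene. Friction and masses are not known exactly. Their poses are not given: they have to be found in the camera images.
- machine: Compact steel coffee machine, fixed, 159 wide, 349 deep, 297 high. Origin: on the worktop midway between the front tips of its two black feet; x points level into the machine (the way the tray goes in), z up. Feet: walls 42 high, 22 wide, from x = 0 to 145 mm, tips half-round (radius 11); the straight gap between them is 115 wide (y = -57.5 to 57.5).
- bay_back (a point): Point on the machine's back wall, at worktop height in the middle of the gap, x = 145 mm in the machine's frame: the tray's rear end stops here. Above the gap the brew head begins at x = 55 mm (underside 185 high, spout down to 150). A thin steam pipe hangs outside the foot on the -y side at x = 95 to 150 mm, down to 96 high.
- drip_tray: Loose drip tray, black with steel grille, 165 long (x) by 110 wide (y) by 42 high, 0.3 to 0.55 kg. Origin: centre of its underside; x points to its rear end, which enters first and has corners rounded to 10 mm. Starts 30 to 80 mm short of the feet, up to 25 mm to one side, turned up to 15 degrees. Home: origin 62.5 mm inside the gap; 2.5 mm free on each side.
- tray_front (a point): Middle of the tray's flat steel front panel, half-way up (21 mm), 82.5 mm from the tray's origin on its -x side. When the tray is home the panel stands 20 mm out from the tips of the feet, so the fingers need not enter the gap.
- milk_jug: Loose steel milk jug, 76 across, 95 high, handle reaching 64 from its axis; origin at the centre of its underside. Not to be disturbed.
- mug: Loose white mug, 68 across plus a handle, 70 high; origin at the centre of its underside. Not to be disturbed.
- sugar_jar: Loose glass sugar jar with a wooden cap, 72 across, 95 high; origin at the centre of its underside. Not to be disturbed.
Mind the look-alikes: they are no part of the job. Of the things that look like the drip_tray, the middle-sized one is meant.

How it is judged:
On the way:
1. the tray's rear end has passed between the tips of the feet, flat on the worktop (x of drip_tray in the frame of machine above -0.055 m and y of drip_tray in the frame of machine between -0.012 and 0.012 m and height (world z) of drip_tray below 0.006 m), for 0.1 s.
At the end, for the whole second after the job is handed in: The drip tray lies flat and at rest between the machine's feet, square in the gap (within 0.06 rad), its rear end within 6 mm of the back wall; the jug, mug and jar are within 20 mm of where they were (x of drip_tray in the frame of machine above 0.0565 m and y of drip_tray in the frame of machine between -0.005 and 0.005 m and angle between the x axis of drip_tray and the x axis of machine, either way round below 0.06 rad and height (world z) of drip_tray below 0.004 m and angle between drip_tray's own z axis and vertical below 0.05 rad and linear speed of drip_tray below 0.01 m/s and distance of each of milk_jug, mug, sugar_jar from where it was at the start of the episode below 0.02 m); the robot touches nothing.
It fails at once if the drip tray is lifted or tipped off the worktop (height (world z) of drip_tray above 0.01 m or angle between drip_tray's own z axis and vertical above 0.12 rad).
It fails at once if the machine is rammed: pressed by the tray or the hand with more than 60 N (contact force between any of drip_tray, the arm, the fingers and machine above 60 N).
It fails at once if a bystander is knocked or moved (distance of any of milk_jug, mug, sugar_jar from where it was at the start of the episode above 0.03 m).
It also fails if it takes over 72 s, if anything falls off the work surface, if the arm or the gripper's body presses on something with over 40 N, if the wrist force passes 120 N, or if a joint passes its speed limit or range.

## Working session

There is one attempt and no reset: what is moved stays moved. The work goes in short steps, Python scripts to look and compute and a tool call to move; the robot and the scene stay as the last step left them, time stands still between calls to the robot, and variables do not carry over. Pictures are saved under pics/ and viewed, at most 10 in all, crops included, and the job is handed in when it is done.

Besides the shell and the picture viewer there is one more tool, called after "Request:" by a JSON object that holds its "op" and its "data", one argument or row to a line. apply_moves: Moves the arm, as the interface text tells. Shift numbers are shares of 4 cm and turn numbers shares of 8 degrees, none past 1 either way. Its arguments: {"type":"object","properties":{"commands":{"type":"array","items":{"type":"array","items":{"type":"number"}}},"gripper":{"type":"number"}},"required":["commands"]}

```bash
mkdir -p pics; cat > h.py <<'E'
import numpy as np, cv2
from bench import bot, eyes
def ray(p,uv):
    R=cv2.Rodrigues(np.array(p['rvec'],float))[0]; t=np.array(p['tvec'],float)
    d=R.T@np.array([(uv[0]-p['cx'])/p['fx'],(uv[1]-p['cy'])/p['fy'],1]); return -R.T@t,d
def at(p,uv,z=0.):
    c,d=ray(p,uv); return c+d*(z-c[2])/d[2]
def proj(p,X):
    K=np.array([[p['fx'],0,p['cx']],[0,p['fy'],p['cy']],[0,0,1.]])
    return cv2.projectPoints(np.array(X,float).reshape(-1,1,3),np.array(p['rvec'],float),np.array(p['tvec'],float),K,None)[0][:,0]
E
python3 - <<'E'
from h import *
np.set_printoptions(precision=3,suppress=True)
for n in('top','scene'):
    p=eyes.get_image(n); cv2.imwrite(f'pics/{n}0.png',p['image'][:,:,::-1])
    print(n,'cam',ray(p,(320,240)),p['fx'])
    for t,z in(('machine',0),('bay_back',0),('drip_tray',0),('tray_front',.021),('milk_jug',0),('mug',0),('sugar_jar',0)):
        print(t,[(np.round(d['centre']),round(d['p'],2),at(p,d['centre'],z)[:2]) for d in eyes.place_of(p,t)][:4])
    print([(np.round(d['bbox']),round(d['p'],2)) for d in eyes.look_for(p,'drip_tray')])
print(bot.observe())
E
```

```text
top cam (array([ 0.502, -0.017,  0.944]), array([ 0.033,  0.022, -0.999])) 487.8502335249902
machine []
bay_back []
drip_tray [(array([333., 244.]), 0.85, array([ 0.526, -0.02 ])), (array([282., 339.]), 0.84, array([0.342, 0.079])), (array([398., 119.]), 0.68, array([ 0.768, -0.148]))]
tray_front [(array([373., 243.]), 0.75, array([ 0.526, -0.096])), (array([346., 144.]), 0.61, array([ 0.715, -0.045])), (array([287., 311.]), 0.58, array([0.399, 0.067]))]
milk_jug [(array([249., 148.]), 0.59, array([0.712, 0.143]))]
mug [(array([470., 209.]), 0.56, array([ 0.593, -0.285]))]
sugar_jar [(array([464., 279.]), 0.84, array([ 0.458, -0.273]))]
[(array([394., 120., 134., 124.]), 0.87), (array([332., 241.,  89.,  65.]), 0.8), (array([280., 341.,  46.,  71.]), 0.6)]
scene cam (array([1.193, 0.341, 0.703]), array([-0.638, -0.381, -0.669])) 582.4156101688449
machine [(array([199., 220.]), 0.72, array([ 0.592, -0.281])), (array([393., 281.]), 0.7, array([0.548, 0.098]))]
bay_back []
drip_tray [(array([429., 207.]), 0.97, array([0.331, 0.072])), (array([338., 247.]), 0.8, array([ 0.523, -0.021])),
[... 245 characters left out ...]
72., 358.]), 0.64, array([0.705, 0.14 ]))]
mug [(array([200., 220.]), 0.85, array([ 0.594, -0.279]))]
sugar_jar [(array([245., 185.]), 0.86, array([ 0.459, -0.273]))]
[(array([194., 300., 164.,  99.]), 0.97), (array([415., 204.,  42.,  58.]), 0.71)]
{'t': 0.9, 'q': array([-1.367,  0.259,  0.022,  1.334,  0.   ,  1.418]), 'qvel': array([ 0.   , -0.001, -0.001, -0.   ,  0.002, -0.001]), 'joint_efforts': array([  0.001, -55.537,  34.473,   0.001,  -0.   ,  -0.   ]), 'eef_pos': array([ 0.192, -0.515,  0.231]), 'tool_rot': array([3.092, 0.558, 0.   ]), 'contact_force': array([-0.061,  0.639, -0.192]), 'ft_torque': array([-0.048, -0.023, -0.006]), 'grip_force': 0.0, 'grip_width': 1.00247817701417}
```

View pics/top0.png

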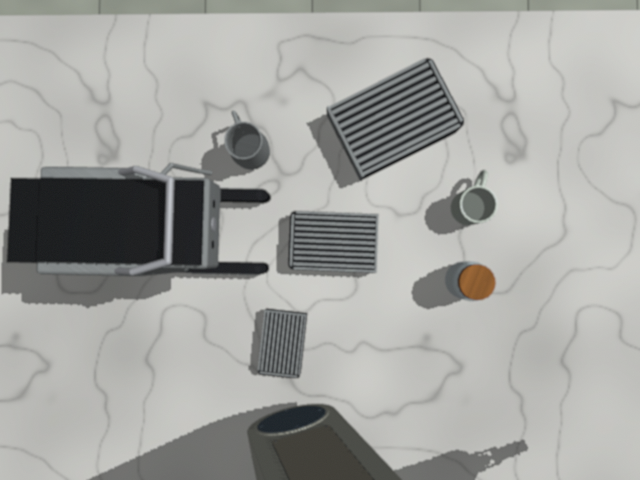

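View pics/scene0.png

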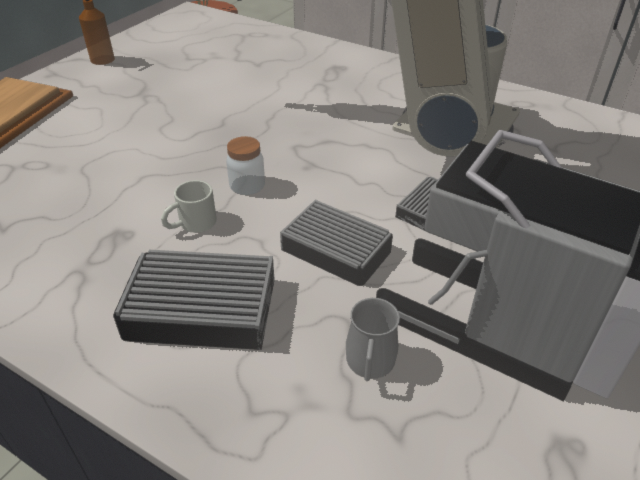

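The top view shows three tray-like things: large (394,120), middle-sized (333,242) and small (280,341). The middle one fits: it is the middle-sized one and lies 30–80 mm short of the feet tips at (270,197) and (268,268). I'll confirm that by measuring its size and looking at a crop.

```bash
cat >> h.py <<'E'
def tray(p,near=(333,243)):
    ms=[d for d in eyes.cut_out(p,'drip_tray')]
    d=min(ms,key=lambda d:np.hypot(d['bbox'][0]-near[0],d['bbox'][1]-near[1]))
    c=cv2.findContours(d['mask'].astype(np.uint8),0,2)[0]; c=max(c,key=len)[:,0]
    w=np.array([at(p,q,.042)[:2] for q in c],np.float32)
    return cv2.minAreaRect(w),d
E
python3 - <<'E'
from h import *
np.set_printoptions(precision=4,suppress=True)
p=eyes.get_image('top')
r,d=tray(p); print('rect',r); b=cv2.boxPoints(r); print(b)
for c in ((394,120),(280,341)): print('other',tray(p,c)[0])
im=p['image']; g=im.max(2).astype(int)
# feet: dark pixels, columns 226..266, rows around 197 and 268
for r0 in(197,268):
    for col in range(226,264,6):
        s=g[r0-14:r0+15,col]; print(col,[r0-14+i for i in np.where(s<60)[0]][::1][:1],[r0-14+i for i in np.where(s<60)[0]][-1:],end=' ')
    print(); print(g[r0,255:285])
x0,y0,x1,y1=200,170,400,320
big=cv2.resize(im[y0:y1,x0:x1],(800,600),interpolation=cv2.INTER_CUBIC)[:,:,::-1].copy()
px=proj(p,[(*q,.042) for q in b]); cv2.polylines(big,[((px-[x0,y0])*4).astype(int)],True,(0,0,255),1)
cv2.imwrite('pics/crop1.png',big)
E
```

```text
rect ((0.5297237038612366, -0.018597394227981567), (0.16625207662582397, 0.11267366260290146), 87.71612548828125)
[[ 0.4701 -0.0994]
 [ 0.5827 -0.1039]
 [ 0.5893  0.0622]
 [ 0.4767  0.0667]]
other ((0.7604227066040039, -0.13612836599349976), (0.15361712872982025, 0.22662685811519623), 26.85165023803711)
other ((0.342220664024353, 0.07360637933015823), (0.08137797564268112, 0.12291896343231201), 83.70016479492188)
226 [np.int64(190)] [np.int64(201)] 232 [np.int64(190)] [np.int64(201)] 238 [np.int64(190)] [np.int64(201)] 244 [np.int64(190)] [np.int64(201)] 250 [np.int64(190)] [np.int64(201)] 256 [np.int64(190)] [np.int64(201)] 262 [np.int64(190)] [np.int64(201)] 
[ 39  40  39  43  43  43  41  41  39  38  39  36  30  25  46 104 161 188
 195 195 196 195 195 196 196 195 196 196 197 197]
226 [np.int64(263)] [np.int64(272)] 232 [np.int64(263)] [np.int64(272)] 238 [np.int64(263)] [np.int64(272)] 244 [np.int64(263)] [np.int64(273)] 250 [np.int64(263)] [np.int64(273)] 256 [np.int64(264)] [np.int64(273)] 262 [np.int64(264)] [np.int64(272)] 
[ 43  46  46  45  45  41  40  40  39  40  34  26  39  98 161 194 203 204
 204 205 194 160 124 114 113 114 115 116 115 115]
```

View pics/crop1.png

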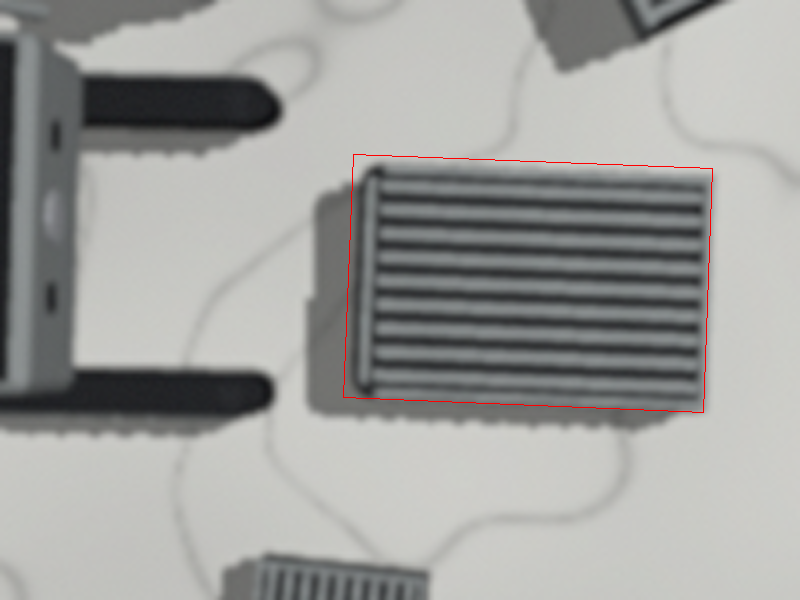

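The crop shows the middle tray with its rounded rear end at the left and its flat steel front at the right. It measures 166 x 113 mm, which matches 165 x 110; the others are 227 x 154 and 123 x 81. So the tray at (333,242) is the one. The feet tips are at about (269.5,197) and (268.5,268). Next: sub-pixel geometry.

```bash
cat >> h.py <<'E'
def cross(v,lev):  # first subpixel index where v crosses lev
    i=np.where((v[:-1]-lev)*(v[1:]-lev)<=0)[0][0]; return i+(lev-v[i])/(v[i+1]-v[i])
def fitx(P): # x = a + s*y
    P=np.array(P); s,a=np.polyfit(P[:,1],P[:,0],1); return a,s
def machine(p):
    g=p['image'].max(2).astype(float); L={}
    for r0,name,out,inn in((197,'far',-1,1),(268,'near',1,-1)):
        O=[];I=[]
        for c in range(228,261,2):
            up=cross(g[r0-20:r0+1,c][::-1],90); dn=cross(g[r0:r0+21,c],80)
            o,i=(r0-up,r0+dn) if out<0 else (r0+dn,r0-up)
            O.append(at(p,(c,o),.042)[:2]); I.append(at(p,(c,i),0)[:2])
        L[name]=(fitx(O),fitx(I)); c=255+cross(g[r0-1:r0+2,255:280].mean(0),110); L[name+'tip']=at(p,(c,r0),0)[:2]
    return L
E
python3 - <<'E'
from h import *
np.set_printoptions(precision=4,suppress=True)
p=eyes.get_image('top'); L=machine(p)
for k,v in L.items(): print(k,v)
for y in(0.1,.2):
    X=[a+s*y for n in('far','near') for a,s in L[n]]
    print('y',y,'outer far,inner far,outer near,inner near',np.array(X),'outer w',X[0]-X[2],'inner w',X[1]-X[3],'mids',(X[0]+X[2])/2,(X[1]+X[3])/2)
x0,y0=200,170
for q in((365,168),(355,397),(712,183),(703,408)): print('tray corner',at(p,(x0+q[0]/4-.4,y0+q[1]/4-.4),.042))
for q in((372,182),(705,190),(372,387),(700,403)): print('slat',at(p,(x0+q[0]/4-.4,y0+q[1]/4-.4),.042))
for n in ('scene',):
    p=eyes.get_image(n); d=tray(p,(338,240))
    print(d[0])
E
```

```text
far ((np.float64(0.6247220096833529), np.float64(0.012592005373261493)), (np.float64(0.6022241518336756), np.float64(0.024237726408916672)))
fartip [0.6163 0.1018]
near ((np.float64(0.46744966803567245), np.float64(0.009459492591096531)), (np.float64(0.48605628918086285), np.float64(0.021471004587027696)))
neartip [0.4784 0.105 ]
y 0.1 outer far,inner far,outer near,inner near [0.626  0.6046 0.4684 0.4882] outer w 0.15758559292589697 inner w 0.11644453483500167 mids 0.5471884137577306 0.5464256570570665
y 0.2 outer far,inner far,outer near,inner near [0.6272 0.6071 0.4693 0.4904] outer w 0.15789884420411343 inner w 0.11672120701719052 mids 0.5482909886559485 0.5487110936068637
tray corner [0.5839 0.0577 0.042 ]
tray corner [0.4778 0.0621 0.042 ]
tray corner [ 0.5766 -0.1029  0.042 ]
tray corner [ 0.4727 -0.0983  0.042 ]
slat [0.5774 0.0545 0.042 ]
slat [ 0.5733 -0.0997  0.042 ]
slat [0.4824 0.0543 0.042 ]
slat [ 0.475  -0.0969  0.042 ]
((0.5482215285301208, -0.012904629111289978), (0.18604496121406555, 0.15113432705402374), 87.31130981445312)
```

Request:
{"op": "apply_moves", "data": {
  "commands": [
    [0.5,1,0,1],
    [0.5,1,0,1],
    [0.5,1,0,1],
    [0.5,1,0,1],
    [1,1,0,1],
    [1,1,0,1],
    [1,1,0,1],
    [1,0.5,0,1],
    [1,0.5,0,0.8],
    [1,0.5,0,0],
    [0,0,0,0]
  ],
  "gripper": 0.2
}}

```text
t: 2.62
eef_pos: [0.514, -0.174, 0.2306]
tool_rot: [-2.201, -2.241, -0.0]
contact_force: [-0.4, -0.6, -0.1]
grip_width: 0.399
grip_force: 0.0
```

The tray centre is about (0.528, -0.020), turned 0.038 rad from world +y. The gap axis is x ≈ 0.5466 + 0.018·(y - 0.103). So the tray is about 16 mm off in x. I'll first nudge it sideways from its near side, squaring it with two fingertips.

Request:
{"op": "apply_moves", "data": {
  "commands": [
    [-0.2,0.4,0,1],
    [-0.2,0.4,0,1],
    [-0.2,0.4,0,1],
    [-0.2,0.4,0,1],
    [-0.2,0.4,0,1],
    [-0.2,0.4,0,1],
    [-0.2,0.4,0,1],
    [-0.2,0.4,0,1],
    [-0.2,0.4,0,1],
    [-0.2,0.25,0,1],
    [0,0,0,1],
    [0,0,0,0]
  ]
}}

```text
t: 4.12
eef_pos: [0.4316, -0.0217, 0.2315]
tool_rot: [0.034, 3.141, -0.0]
contact_force: [0.4, -0.2, 1.0]
grip_width: 0.399
grip_force: 0.0
```

Request:
{"op": "apply_moves", "data": {
  "commands": [
    [0,0,-1,0],
    [0,0,-1,0],
    [0,0,-1,0],
    [0,0,-1,0],
    [0,0,-0.5,0],
    [0,0,0,0],
    [0,0,0,0]
  ]
}}

```text
t: 5.0
eef_pos: [0.4326, -0.0217, 0.0521]
tool_rot: [0.035, 3.14, -0.0]
contact_force: [0.0, -0.0, 0.5]
grip_width: 0.4
grip_force: 0.0
```

Request:
{"op": "apply_moves", "data": {
  "commands": [
    [0,0,-0.4,0],
    [0,0,-0.4,0],
    [0,0,0,0],
    [0.15,0,0,0],
    [0.15,0,0,0],
    [0.15,0,0,0],
    [0.1,0,0,0],
    [0.1,0,0,0]
  ]
}}

```text
t: 6.0
eef_pos: [0.4584, -0.0213, 0.0193]
tool_rot: [-0.032, -3.141, 0.0]
contact_force: [-0.4, 0.4, -0.2]
grip_width: 0.4
grip_force: 0.0
```

```bash
python3 - <<'E'
from h import *
p=eyes.get_image('top'); s=eyes.get_image('scene')
o=bot.observe(); print(o['eef_pos'],o['contact_force'])
a=cv2.resize(p['image'][180:300,220:420],(800,480),interpolation=cv2.INTER_CUBIC)
cv2.imwrite('pics/c2.png',a[:,:,::-1])
E
```

```text
[ 0.45849322 -0.02138306  0.01922985] [0.68597698 0.07560897 1.57024608]
```

View pics/c2.png

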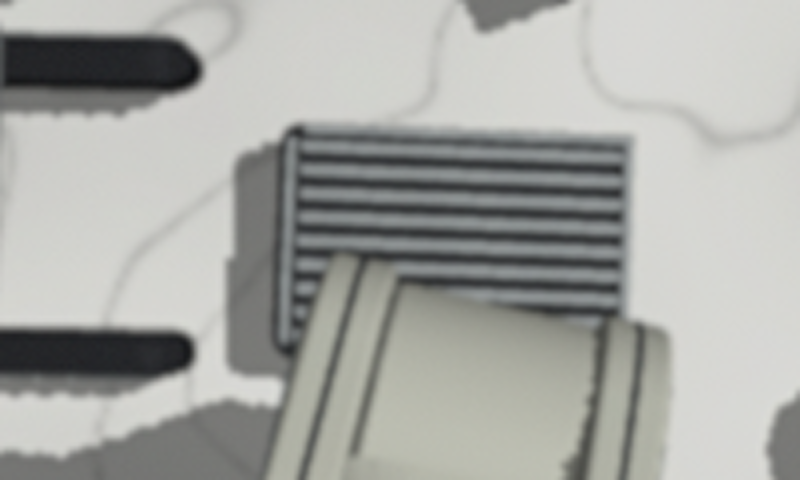

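The crop shows the hand low beside the tray's near side, with the tray not yet moved (far top edge from (300,127) to (630,137) in the crop). Now I'll push it sideways.

Request:
{"op": "apply_moves", "data": {
  "commands": [
    [0.1,0,0,0],
    [0.1,0,0,0],
    [0.1,0,0,0],
    [0.1,0,0,0],
    [0,0,0,0]
  ]
}}

```text
t: 6.72
eef_pos: [0.4747, -0.0213, 0.0193]
tool_rot: [0.031, 3.141, 0.0]
contact_force: [0.1, 0.3, 0.2]
grip_width: 0.397
grip_force: 0.0
```

```bash
cat >> h.py <<'E'
def faredge(p,rows=(196,225),cols=(300,372)):
    g=cv2.GaussianBlur(p['image'].max(2).astype(np.float32),(1,1),0); P=[]
    for c in range(*cols,3):
        v=g[rows[0]:rows[1],c]; i=np.argmax(v<(v[:5].mean()-30)); k=i-1+(v[i-1]-(v[:5].mean()-30))/(v[i-1]-v[i])
        P.append(at(p,(c,rows[0]+k),.042)[:2])
    P=np.array(P); s,a=np.polyfit(P[:,1],P[:,0],1); r=P[:,0]-a-s*P[:,1]; m=abs(r)<.0015
    s,a=np.polyfit(P[m,1],P[m,0],1); return a,s,m.sum()
E
python3 - <<'E'
from h import *
p=eyes.get_image('top')
o=bot.observe(); print(o['eef_pos'],o['contact_force'])
a,s,n=faredge(p); print('far edge x at y=-.02:',a-.02*s,'slope',s,n)
im=cv2.imread('pics/top0.png')[:,:,::-1]; q=dict(p); q['image']=im; a,s,n=faredge(q); print('start',a-.02*s,s,n)
E
```

```text
[ 0.47456684 -0.02136442  0.01927948] [-0.54638143  0.71767704  0.37319297]
far edge x at y=-.02: 0.5948432641698431 slope 0.02428548605537874 24
start 0.5837511403761546 0.045969786513325804 24
```

Request:
{"op": "apply_moves", "data": {
  "commands": [
    [0.07,0,0,0],
    [0.06,0,0,0],
    [0,0,0,0],
    [-0.5,0,0,0],
    [-0.5,0,0.5,0],
    [0,0,1,0],
    [0,0,1,0],
    [0,-0.5,0,-1],
    [0,-1,0,-1],
    [0,-1,0,-1],
    [0,-1,0,-1],
    [0,-1,0,-1]
  ]
}}

```text
t: 8.28
eef_pos: [0.4396, -0.2029, 0.1195]
tool_rot: [1.111, 2.937, -0.0]
contact_force: [1.4, 0.8, 0.2]
grip_width: 0.405
grip_force: 0.0
```

```bash
python3 - <<'E'
from h import *
np.set_printoptions(precision=4,suppress=True)
p=eyes.get_image('top'); cv2.imwrite('pics/top3.png',p['image'][:,:,::-1])
o=bot.observe(); print(o['eef_pos'],o['tool_rot'])
a,s,n=faredge(p); print('far edge at -.02:',a-.02*s,'slope',s,n)
r,d=tray(p); print(r)
print([at(p,d['centre'],0)[:2] for d in eyes.place_of(p,'drip_tray')])
big=cv2.resize(p['image'][170:320,200:400],(800,600),interpolation=cv2.INTER_CUBIC)[:,:,::-1]
cv2.imwrite('pics/c3.png',big)
E
```

```text
[ 0.4402 -0.207   0.1194] [ 1.1228  2.9313 -0.0034]
far edge at -.02: 0.5994255017884574 slope 0.018370853945325057 24
((0.5451015830039978, -0.01924348622560501), (0.16466444730758667, 0.10919839143753052), 89.85579681396484)
[array([ 0.7612, -0.1396]), array([0.3333, 0.0789]), array([ 0.5475, -0.0189])]
```

View pics/c3.png

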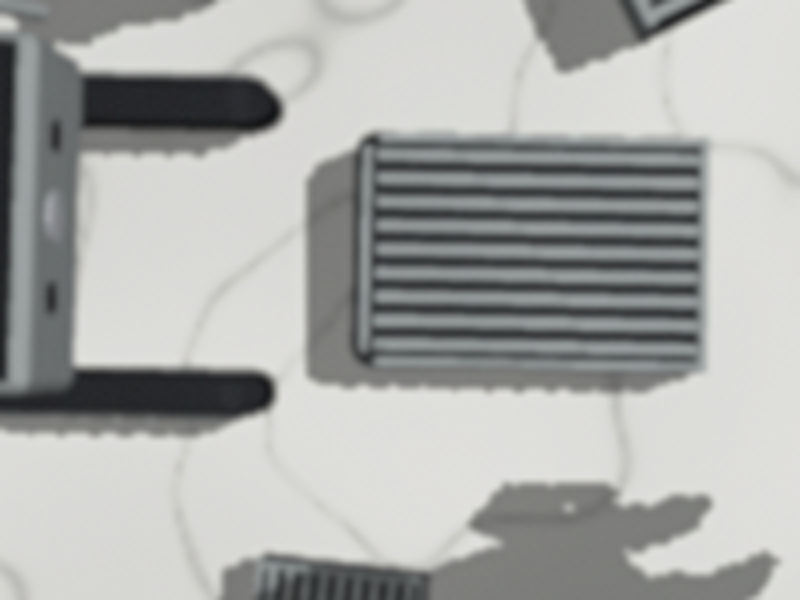

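The crop shows the tray square and in line with the gap (its side edges at rows 135 and 370, the feet's inner edges at about 130 and 372). The hand goes behind the front panel next.

Request:
{"op": "apply_moves", "data": {
  "commands": [
    [0,0.3,1,0],
    [0.5,0.3,0.5,-1],
    [0.5,0.3,0,-1],
    [0.5,0.3,0,-1],
    [0.5,0.35,0,-1],
    [0.57,0,0,-1],
    [0,0,0,-1],
    [0,0,0,-0.15],
    [0,0,0,0]
  ]
}}

```text
t: 9.55
eef_pos: [0.5419, -0.1388, 0.1794]
tool_rot: [-2.225, -2.218, -0.0]
contact_force: [0.2, -0.0, -0.5]
grip_width: 0.4
grip_force: 0.0
```

Request:
{"op": "apply_moves", "data": {
  "commands": [
    [0,-0.15,0,-0.1],
    [0,0,-1,0],
    [0,0,-1,0],
    [0,0,-1,0],
    [0,0,-0.5,0],
    [0,0,-0.5,0],
    [0.02,0,0,0],
    [0,0,0,0]
  ]
}}

```text
t: 10.55
eef_pos: [0.5433, -0.1458, 0.0201]
tool_rot: [2.243, 2.198, 0.001]
contact_force: [0.2, 0.6, 0.7]
grip_width: 0.4
grip_force: 0.0
```

Request:
{"op": "apply_moves", "data": {
  "commands": [
    [0,0.2,0,0],
    [0,0.2,0,0],
    [0,0.2,0,0],
    [0,0.15,0,0],
    [0,0.15,0,0],
    [0,0.15,0,0],
    [0,0.15,0,0],
    [0.02,0.15,0,0],
    [0,0.15,0,0],
    [0,0.15,0,0],
    [0,0,0,0]
  ]
}}

```text
t: 11.92
eef_pos: [0.5435, -0.0785, 0.0191]
tool_rot: [-2.242, -2.199, -0.001]
contact_force: [-0.4, 0.6, -0.4]
grip_width: 0.4
grip_force: 0.0
```

```bash
python3 - <<'E'
from h import *
p=eyes.get_image('top')
o=bot.observe(); print(o['eef_pos'],o['tool_rot'],o['contact_force'])
big=cv2.resize(p['image'][170:320,200:400],(800,600),interpolation=cv2.INTER_CUBIC)[:,:,::-1]
cv2.imwrite('pics/c4.png',big)
E
```

```text
[ 0.54345926 -0.07869288  0.01909957] [-2.24228011e+00 -2.19904117e+00 -4.81561827e-04] [-0.55681552 -0.57064892  0.32926748]
```

View pics/c4.png

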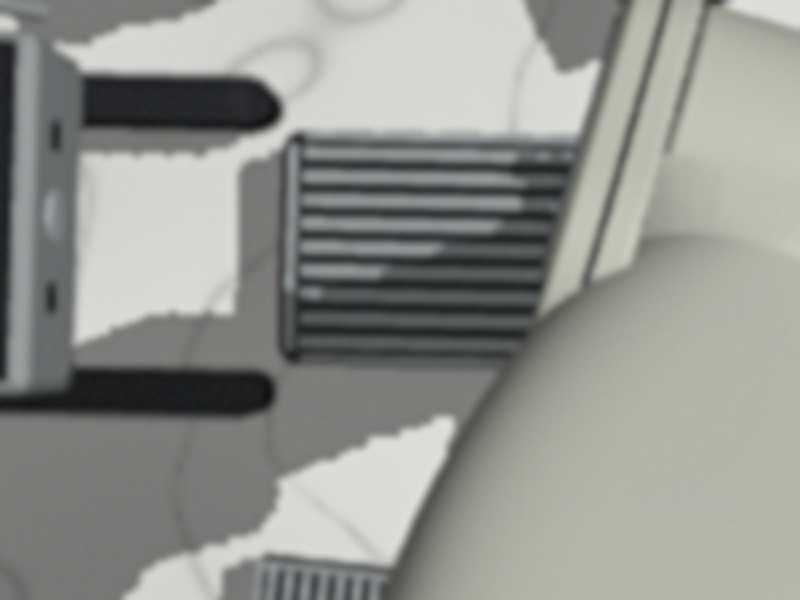

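The crop shows the tray moving straight, with its rear end now at the foot tips (column 285 in the crop) and clear of both feet. I'll check the lateral error numerically.

```bash
python3 - <<'E'
from h import *
p=eyes.get_image('top')
a,s,n=faredge(p,(198,225),(278,335)); print(a+.05*s,s,n)
M=machine(eyes.get_image('top')); print(M['far'],M['near'])
g=p['image'].max(2).astype(int)
for c in(282,300,320): print(c,g[255:268,c],g[198:210,c])
print('near edge', [at(p,(c,170+361/4-.4),.042)[:2] for c in (285,320)])
E
```

```text
0.6008771651398125 0.01886249961881072 19
((np.float64(0.6242680763229468), np.float64(0.013840988468381084)), (np.float64(0.6024574209683847), np.float64(0.025723444138747036))) ((np.float64(0.46656968767624), np.float64(0.016350994172060863)), (np.float64(0.488464992957007), np.float64(0.018209389205507555)))
282 [ 90  81  62  68  82  90 105 122 126 126 125 126 125] [214 214 215 209 191 163 129  92  96 131 144 119]
300 [ 89  85  67  58  78  91  95 108 121 124 124 124 125] [215 215 216 210 189 164 140 105  92 126 147 132]
320 [ 87  94  77  59  71  86  93 107 121 125 125 124 121] [216 216 217 215 207 185 159 123  90 110 141 141]
near edge [array([0.49445008, 0.06837952]), array([0.49441328, 0.00365562])]
```

Request:
{"op": "apply_moves", "data": {
  "commands": [
    [0,0.15,0,0],
    [0,0.15,0,0],
    [0.02,0.15,0,0],
    [0,0.15,0,0],
    [0,0.15,0,0],
    [0,0.15,0,0],
    [0.02,0.15,0,0]
  ]
}}

```text
t: 12.95
eef_pos: [0.5452, -0.0369, 0.0193]
tool_rot: [-2.244, -2.199, 0.0]
contact_force: [-0.1, -1.4, -1.0]
grip_width: 0.399
grip_force: 0.7
```

Request:
{"op": "apply_moves", "data": {
  "commands": [
    [0,0.15,0,0],
    [0,0.15,0,0],
    [0,0.15,0,0],
    [0.02,0.15,0,0],
    [0,0.15,0,0],
    [0,0.15,0,0],
    [0.01,0.15,0,0],
    [0,0.15,0,0]
  ]
}}

```text
t: 13.95
eef_pos: [0.5465, 0.011, 0.0193]
tool_rot: [2.244, 2.199, -0.0]
contact_force: [0.6, -2.0, -0.8]
grip_width: 0.398
grip_force: 0.9
```

Request:
{"op": "apply_moves", "data": {
  "commands": [
    [0,0.15,0,0],
    [0,0.15,0,0],
    [0,0.15,0,0],
    [0,0.15,0,0],
    [0,0.15,0,0],
    [0,0.1,0,0],
    [0,0.1,0,0],
    [0,0,0,0]
  ]
}}

```text
t: 14.95
eef_pos: [0.5465, 0.0491, 0.0193]
tool_rot: [-2.243, -2.199, -0.001]
contact_force: [0.2, 0.5, 0.2]
grip_width: 0.399
grip_force: 0.0
```

Request:
{"op": "apply_moves", "data": {
  "commands": [
    [0,0.1,0,0],
    [0,0.1,0,0],
    [0,0.1,0,0],
    [0,0.06,0,0],
    [0,0.05,0,0]
  ]
}}

```text
t: 15.58
eef_pos: [0.5465, 0.0652, 0.0193]
tool_rot: [-2.244, -2.199, 0.0]
contact_force: [1.9, -2.5, -0.8]
grip_width: 0.401
grip_force: 0.9
```

Request:
{"op": "apply_moves", "data": {
  "commands": [
    [0,0.03,0,0],
    [0,0.03,0,0],
    [0,0.03,0,0]
  ]
}}

```text
t: 15.95
eef_pos: [0.5465, 0.0687, 0.0193]
tool_rot: [2.244, 2.199, -0.0]
contact_force: [0.6, -2.8, -0.5]
grip_width: 0.402
grip_force: 0.8
```

```bash
python3 - <<'E'
from h import *
p=eyes.get_image('top')
o=bot.observe(); print(o['eef_pos'],o['contact_force'])
cv2.imwrite('pics/c5.png',cv2.resize(p['image'][170:320,180:380],(800,600),interpolation=cv2.INTER_CUBIC)[:,:,::-1])
E
```

```text
[0.54646756 0.06880092 0.01927159] [ 1.09705812 -1.42302663 -0.21958779]
```

View pics/c5.png

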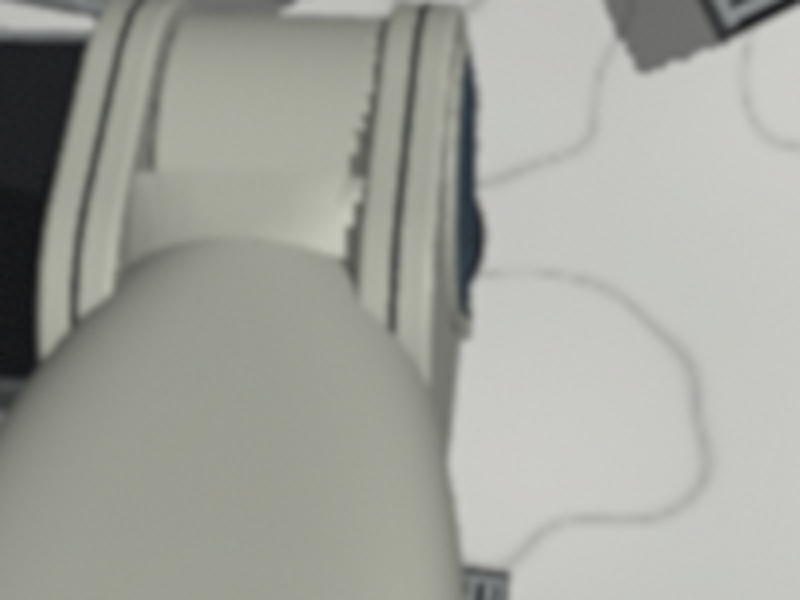

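The top view is blocked by the wrist, which now stands close to the brew head. I'll check the clearance in the scene view.

```bash
python3 - <<'E'
from h import *
p=eyes.get_image('scene')
cv2.imwrite('pics/c6.png',cv2.resize(p['image'][90:390,240:640],(800,600),interpolation=cv2.INTER_CUBIC)[:,:,::-1])
E
```

```text
(no output)
```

View pics/c6.png

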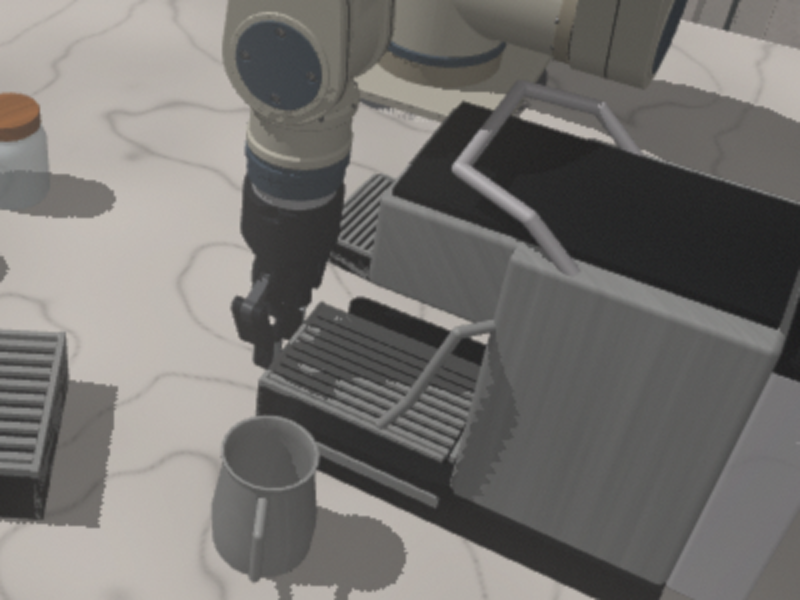

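The scene view shows the tray between the feet, the hand well clear of the head, and the jug untouched. I'll continue in small steps until the force rises.

Request:
{"op": "apply_moves", "data": {
  "commands": [
    [0,0.03,0,0],
    [0,0.03,0,0],
    [0,0.02,0,0],
    [0,0,0,0]
  ]
}}

```text
t: 16.55
eef_pos: [0.5466, 0.0704, 0.0193]
tool_rot: [2.243, 2.196, -0.003]
contact_force: [0.2, -8.9, -0.5]
grip_width: 0.403
grip_force: 4.9
```

Request:
{"op": "apply_moves", "data": {
  "commands": [
    [0,0.03,0,0],
    [0,0,0,0]
  ]
}}

```text
t: 16.8
eef_pos: [0.5465, 0.0704, 0.0193]
tool_rot: [2.243, 2.194, -0.006]
contact_force: [-1.1, -16.1, -0.5]
grip_width: 0.402
grip_force: 8.1
```

The tray has stalled at the expected place, so I'll retreat and check.

Request:
{"op": "apply_moves", "data": {
  "commands": [
    [0,-0.3,0,0],
    [0,-0.5,0,0],
    [0,-1,0,0],
    [0,0,1,0],
    [0,-0.5,1,0],
    [0,-0.7,1,0],
    [-0.5,-1,1,0],
    [-1,-1,0,0],
    [-1,-1,0,0],
    [-1,-1,0,0],
    [0,-1,0,0],
    [0,0,0,0]
  ]
}}

```text
t: 18.3
eef_pos: [0.4057, -0.2498, 0.1793]
tool_rot: [2.247, 2.194, 0.0]
contact_force: [0.9, -0.4, -0.3]
grip_width: 0.402
grip_force: 0.0
```

```bash
python3 - <<'E'
from h import *
np.set_printoptions(precision=4,suppress=True)
p=eyes.get_image('top')
g=p['image'].max(2).astype(int)
print(bot.observe()['eef_pos'],g[230,265:295]);
M=machine(p)if 0 else 0
for r in(210,230,255):
    c=265+cross(g[r,265:300].astype(float),170); print(r,c,at(p,(c,r),.042)[:2],at(p,(c,r),0)[:2])
for n,t in(('milk_jug',0),('mug',0),('sugar_jar',0)): print(n,[at(p,d['centre'],0)[:2] for d in eyes.place_of(p,n)][:2])
cv2.imwrite('pics/c7.png',cv2.resize(p['image'][170:320,180:380],(800,600),interpolation=cv2.INTER_CUBIC)[:,:,::-1])
E
```

```text
[ 0.4058 -0.2483  0.1792] [124 124 125 125 126 125 123 122 120 120 124 140 143 119 110 149 189 206
 209 208 208 208 208 209 209 209 208 209 208 208]
210 280.9298245614035 [0.5869 0.0762] [0.5909 0.0805]
230 280.525 [0.5497 0.0768] [0.552  0.0812]
255 279.8813559322034 [0.5034 0.0779] [0.5035 0.0823]
milk_jug [array([0.7104, 0.1447])]
mug [array([ 0.5935, -0.2817])]
sugar_jar [array([ 0.4568, -0.2695])]
```

View pics/c7.png

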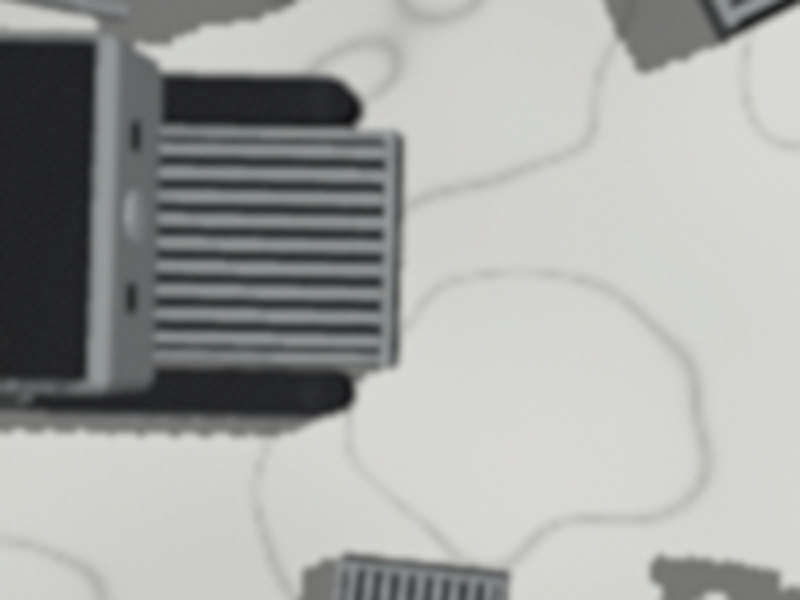

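The tray is square in the gap, with its front panel about 22 mm out from the tips (20 nominal, 26 allowed). It met a hard stop with no sideways force. The jug, mug and jar are unmoved and the hand is clear.

```bash
python3 -c "
from bench import bot
print(bot.close_job())"
```

```text
the job is handed in; nothing more can be done
None
```

The job is handed in: the drip tray is pushed home between the machine's feet to a firm stop (peak force read about 16 N), the jug, mug and jar are where they stood, and the hand is clear; no verdict came back.

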